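Shut the test box and start its captive bolt

TASK

Push the blue door of the test box fully shut (it has a green pad to press on), until it snaps home under its catch. Then turn the door's crank backward (anticlockwise from above) only until the bolt in its hub drops into the thread, at or just past the yellow dot, and forward again (clockwise) by one full turn, to the dot once more, so that the bolt is started. Finish while still gripping the crank's black handle and holding it still there; leave the other things on the bench where they are.

Things in the scene. Friction and masses are not known exactly. Their poses are not given: they have to be found in the camera images.
- test_box: grey steel box, 260 (x) x 340 (y) x 100 mm high, fixed to the bench; it lies on its back with its door on top. Origin: centre of its underside; x points from the free edge of the door (robot's side) to the hinge side, z up. A steel catch with a sprung roller stands at the middle of its robot side, up to 27 mm above the rim and 40 mm out from the wall
- door (a joint): hinge of the blue door (260 x 340 mm, 12 mm thick), rad: 0 = shut flat on the box, grows as its robot-side edge rises (at most 1.2). A stiff hinge: the door stays where it is left. About 3 to 6 N down on the pad swings it; over the last 0.05 rad the catch must be snapped past, with about 5 to 12 N, and the door then stays at 0 (below 0.02)
- door_hinge (a point): middle of the door's hinge axis, in the door's mid-thickness, 130 mm along the box's +x from its origin and 106 mm above the bench; the axis runs along the box's y
- push_pad (a point): centre of the top of the green push pad on the door (45 x 60 mm, 3 mm thick), near the free edge: 220 mm from the hinge axis and 9 mm above the door's mid-plane, at y = +100 mm of the box. With the door shut it lies 115 mm above the bench
- crank_axis (a point): point on the crank's axis at the door's top surface: 155 mm from the hinge axis, at y = -60 mm of the box, 112 mm above the bench with the door shut. The axis is square to the door
- yellow_dot (a point): centre of a yellow dot, 14 mm across, painted on the door 82 mm from the crank axis, on the robot's side of it (box -x)
- crank (a joint): angle of the crank about its axis, rad, growing as it turns forward (clockwise from above): 0 = arm points at the yellow dot, pi/2 = towards the box's +y, pi = towards +x. It starts between 1.0 and 3.0. Turning backward to 0, the bolt drops with the arm at or just past the dot (between +0.2 and -0.3, mostly near -0.05); one full turn forward brings it to about 6.28. Turns with 1 to 2 N at the handle and stays where it is left; it does not rise or sink as it turns
- crank_grip: black upright handle on the end of the crank arm, with an orange band; round, 20 mm in diameter, 50 mm tall, spins freely about its own axis, so that the hand need not turn with the crank. Origin: centre of its foot, 55 mm from the crank axis and 22 mm above the door's top surface; top 72 mm above the door's top surface (184 mm above the bench with the door shut). z along the crank's axis, up with the door shut
- bolt (a joint): how far the spring-loaded bolt reaches into the box through the crank's hub, m: 0.022 while the door is open; with the door shut about 0.005 to 0.007 as it sits on top of the thread, rising to 0.004 as it is turned back to the dot, then dropping at once to about 0.010; each turn forward draws it in 0.006, to about 0.016 (all within 0.0007)
- bolt_head (a point): top of the red bolt head, 15 mm across, in the middle of the crank's hub; 41 mm less the value of joint bolt above the door's top surface (it stands about 37 mm above it before the drop, 31 mm after the drop and is level with the hub, 25 mm, when the bolt is started)
- drink_bottle: green drink bottle with an orange cap, 66 mm across, 190 mm tall; origin under its foot; a bystander
- spray_can: blue spray can with a red cap, 56 mm across, 170 mm tall; origin under its foot; a bystander
- screwdriver: screwdriver lying on the bench; a bystander
- spanner: open-ended spanner lying on the bench; a bystander
- big_nut: loose steel nut, 32 mm across, 14 mm high; a bystander

How it is judged (in metres and radians):
On the way, in this order (a step that is already met when the one before it is completed fails the run):
1. the door is shut and seated under its catch (value of joint door below 0.02 rad), for 0.2 s.
2. with the door shut, the crank is turned back to the yellow dot (within 0.5 rad) or past it and the bolt has dropped into the thread (value of joint door below 0.02 rad and value of joint crank below 0.5 rad and value of joint bolt above 0.0085 m), for 0.1 s.
At the end, for the whole second after the job is handed in: The door is seated (below 0.02 rad), the crank stands one full turn forward of the yellow dot (within 0.6 rad) with the bolt drawn into the thread (14.5 to 18 mm), at rest, and the fingers still grip the crank's handle with more than 2 N (value of joint door below 0.02 rad and value of joint crank between 5.683 and 6.883 rad and value of joint bolt between 0.0145 and 0.018 m and velocity of joint crank between -0.1 and 0.1 rad/s and contact force between the fingers and crank_grip above 2 N); the arm keeps its last pose, push and grip.
It fails at once if the crank is turned back far past the drop (more than 1.3 rad beyond the dot) (value of joint crank below -1.3 rad).
It fails at once if the bolt is screwed on well beyond one turn (more than 1.2 rad) (value of joint crank above 7.483 rad).
It fails at once if a bystander is shifted by more than 40 mm (distance of any of drink_bottle, spray_can, screwdriver, spanner, big_nut from where it was at the start of the episode above 0.04 m).
It also fails if it takes over 67 s, if anything falls off the work surface, if the arm or the gripper's body presses on something with over 40 N, if the wrist force passes 120 N, or if a joint passes its speed limit or range.

ROBOT

A 6-joint arm with a two-finger parallel gripper is mounted at the origin on the work surface. World frame = base frame: x ahead of the robot, y to its left, z up, the work surface at z = 0. Lengths are in mm, angles in rad, forces in N, time in s.
With the tool pointing down it reaches from about 350 to 975 mm from the base axis. Payload 7.1 kg.
Tool frame: the origin (TCP) lies midway between the tips of the shut fingers; the grasp point (between the pads) lies 19 mm behind it (ctrl.tcp_to_grasp is the distance from the TCP to the grasp point, in mm); z points along the fingers, y is the line along which they close (so a half turn about z gives the same grasp; the last joint's range is limited). The gripper opens to 88 mm and grips with 3 to 60 N. Pads are 20 mm wide; open, the fingers measure 115 mm over their backs; the gripper's body (75 mm by 178 mm) begins 61 mm behind the grasp point.
Start: joints at [1.123, 0.423, 1.63, -0, 1.089, -0.019], TCP at [259.83, 568.413, 183.875] pointing down, gripper open.
Joint ranges: [-3, 3], [-0.9, 2.11], [0.09, 2.58], [-1.31, 4.45], [0.11, 2.69], [-2.54, 2.54]. Speed limits (rad/s): [2.39, 2.39, 3.01, 3.14, 3.14, 3.14].

INTERFACE

Orientations are given as a rotation vector (axis times angle).
In Python, from workcell import get_obs, cams, ticket, boxes_of, ctrl gives the robot as it stands.
- The arm moves only by the shell command python3 -m creep 'ROWS' [OPENING]. ROWS is JSON, one flat list of numbers, 4 for each row, row after row: the shift along the world's x, y, z in m, then the turn about the world's z in rad. In form: [tx, ty, tz, spin, tx, ty, tz, spin, ...]. A call has 1 to 10 rows; each row is the pose to reach, as a shift and turn from the pose commanded when the call began; what a row does not reach only later rows make up. A row lasts 1/12 s, in which the tool goes at most 41.7 mm and 7.16 degrees, less where a joint would pass 70% of its speed; a pose out of reach is approached as far as the arm can. A call with a gripper value outside its range is refused whole. OPENING is the opening, from 0 (shut) to 1 (fully open), set as the call begins (- or left out, the last holds). The fingers move at their own pace and stop on an object; the grip force is fixed at half the most. Time passes only in rows, so rows that repeat a pose let the fingers close. It gives the time, the measured TCP pose, the force, the opening and the grip force at its end, in the units of the state.
- get_obs(): the state, without advancing time (a new reading comes with each control period).
- cams.get_image(name): name is "scene" or "side" or "wrist"; returns (picture, depth): 400x640x3 uint8, red, green, blue; 400x640 float32, mm along the optical axis (not along the pixel's ray), 0 where there is no reading.
- cams.get_calibration(name): a dict with "mtx" (3x3 intrinsics, pixels), "R" (3x3) and "t" (3): a world point X has camera coordinates R X + t; the wrist camera has in their place "mount" (4x4, takes a point from camera to tool coordinates, whose origin is the TCP and whose axes are the flange's). Camera axes: x right, y down, z forward; pixel columns grow to the right and rows downward; lengths in mm; the calibration is good to about 2 mm. The wrist camera is an equidistant fisheye: a pixel r from the principal point sees the ray r / f radians off the axis. A picture is of the moment at which its call begins: read the wrist's pose just before it. get_calibration takes no time and is no camera call.
- ticket.close_job(): hands the job in; it is judged then, once.
Trained networks look in the newest picture that a camera, given by its name, has taken for a name from the list of things; names that differ only in an ending like _2 or _b are one class to them, and where a whole thing is asked for, a point or a joint stands for the part that bears it (a point fixed in the world has none). Each returns a list of dicts, best first, with "score" (0 to 1); they miss things now and then, are a little off and sometimes report something else, mostly with a low value. They report only what shows in the picture. A call takes as long as a camera call.
- boxes_of(camera, target): "centre" ([column, row] in pixels, amid what is visible of it).
The state is a dict: "t": time; "qpos": joint angles; "qvel": joint speeds; "joint_torque": joint torques, N m; "ee_pos": TCP position; "orientation": TCP orientation; "ft_force": force on the tool from outside, world axes, zero at the start; "moment": the same for the moment, N m; "width": finger opening in mm; "grasp_force": force on a finger pad.
Only numpy, scipy, OpenCV 4.12 (cv2) and the standard library are available. Lean on these libraries where they do the work, as an engineer would, in place of code of your own. Each camera call takes 0.05 s, during which the arm holds its last target. There are 200 camera calls.

## Working session

There is one attempt and no reset: what is moved stays moved. The work goes in short steps, Python scripts to look and compute and a shell command to move; the robot and the scene stay as the last step left them, time stands still between calls to the robot, and variables do not carry over. Pictures are saved under pics/ and viewed, at most 10 in all, crops included, and the job is handed in when it is done.

```bash
mkdir -p pics
cat > h.py <<'E'
import numpy as np, cv2
from scipy.spatial.transform import Rotation as Ro
from workcell import get_obs, cams, ticket, boxes_of, ctrl
def pt(cam,d,u,v):
    c=cams.get_calibration(cam);K=c["mtx"]
    u0,v0=int(round(u)),int(round(v))
    p=d[max(0,v0-1):v0+2,max(0,u0-1):u0+2];p=p[p>0]
    if not len(p): return None
    z=np.median(p)
    X=np.array([(u-K[0][2])/K[0][0]*z,(v-K[1][2])/K[1][1]*z,z])
    return np.array(c["R"]).T@(X-np.array(c["t"]))
E
python3 - <<'E'
from h import *
np.set_printoptions(precision=1,suppress=True)
o=get_obs();print(o["t"],o["ee_pos"],o["orientation"],o["ft_force"],o["width"])
for cam in("scene","side"):
    im,d=cams.get_image(cam)
    cv2.imwrite(f"pics/{cam}0.png",im[:,:,::-1]);np.save(f"{cam}d.npy",d);np.save(f"{cam}i.npy",im)
    for n in("push_pad","crank_grip","bolt_head","yellow_dot","crank_axis","test_box","drink_bottle","spray_can"):
        for b in boxes_of(cam,n)[:2]:
            print(cam,n,round(b["score"],2),np.array(b["centre"]),pt(cam,d,*b["centre"]))
E
```

```text
0.0 [259.6 567.8 183.1] [-0.7 -3.1  0. ] [-0.4  0.3  0.3] 87.75147804704777
scene push_pad 0.74 [299.2 182.9] [622.4  75.5 216. ]
scene crank_grip 0.71 [285.7 156.6] [672.4  63.9 243.6]
scene bolt_head 0.46 [271.7 331.7] [466.1 311.7  13.2]
scene yellow_dot 0.65 [299.1 185.9] [616.1  81.3 222.4]
scene crank_axis 0.87 [300.7 184.1] [616.   77.1 224.7]
scene test_box 0.98 [315.1 205.4] [552.5  98.6 280. ]
scene drink_bottle 0.64 [275.  304.1] [484.6 265.8 186.6]
scene spray_can 0.83 [239.4 281.9] [565.2 288.1 170.5]
side crank_grip 0.58 [348.3 198.4] [674.2  57.5 243.5]
side yellow_dot 0.71 [325.2 199.4] [628.6  42.8 220.1]
side crank_axis 0.64 [325.6 200. ] [629.7  42.9 217.2]
side test_box 0.65 [317.5 204.6] [619.8  21.7 232.4]
side drink_bottle 0.4 [315.2 101.4] [501.6 271.8 189.1]
side spray_can 0.77 [347.  115.7] [584.2 279.4 169.1]
```

View pics/scene0.png

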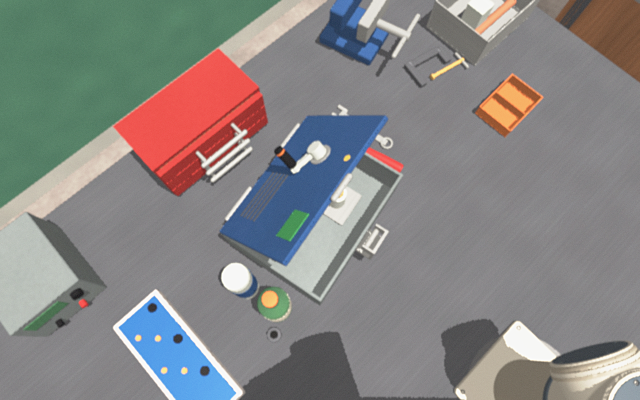

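View pics/side0.png

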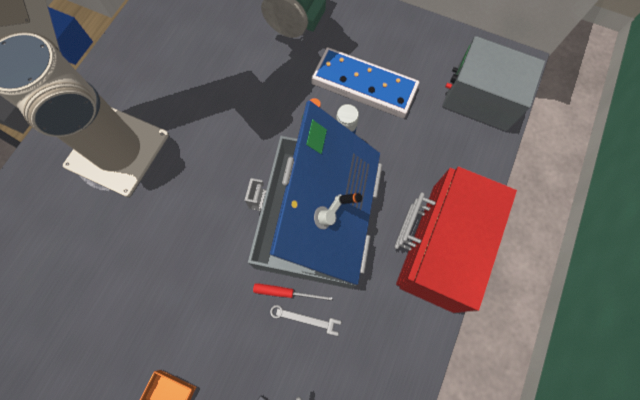

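The scene picture shows the door half open: pad (293,225), dot (347,157), hub (318,151), handle top (280,152), near rim corners about (321,300) and (402,176). The bottle and can stand next to the pad end of the box. In the side picture: pad (317,136), dot (295,204), rim corner (251,263). Next I fit the box pose and the door angle.

```bash
cat > fit.py <<'E'
from h import *
from scipy.optimize import least_squares
np.set_printoptions(precision=2,suppress=True)
def door(r,y,h,th): # box coords
    return np.array([130-r*np.cos(th)+h*np.sin(th)*1, y, 106+r*np.sin(th)+h*np.cos(th)])
def world(p,b): c,s=np.cos(b[2]),np.sin(b[2]); return np.array([b[0]+c*p[0]-s*p[1],b[1]+s*p[0]+c*p[1],p[2]])
E
python3 - <<'E'
from fit import *
cal={c:cams.get_calibration(c) for c in("scene","side")}
D={c:(np.load(c+"i.npy"),np.load(c+"d.npy")) for c in cal}
def blob(c,lo,hi,near):
    hsv=cv2.cvtColor(D[c][0],cv2.COLOR_RGB2HSV);m=cv2.inRange(hsv,lo,hi)
    n,l,s,ce=cv2.connectedComponentsWithStats(m)
    k=[i for i in range(1,n) if s[i,4]>8];i=min(k,key=lambda i:np.hypot(*(ce[i]-near)));return ce[i],s[i,4]
G=((45,100,50),(75,255,255));Y=((15,100,120),(32,255,255))
obs=[]
for c,pp,dd in(("scene",(293,225),(347,157)),("side",(317,136),(295,204))):
    for lohi,nr,dp in((G,pp,(220,100,9)),(Y,dd,(237,-60,6))):
        ce,a=blob(c,*lohi,nr);P=pt(c,D[c][1],*ce);print(c,ce,a,P);obs.append((P,dp))
def res(q):
    b=q[:3];return np.concatenate([world(door(*dp,q[3]),b)-P for P,dp in obs])
best=min((least_squares(res,[650,50,y,.6]) for y in(-.5,0,.5,1)),key=lambda r:r.cost)
q=best.x;print(q,best.fun.reshape(-1,3))
for n,P in dict(cornL=(-130,170,100),cornR=(-130,-170,100)).items():
    for c in cal:
        X=cal[c]["R"]@world(np.array(P,float),q)+cal[c]["t"];u=cal[c]["mtx"]@X;print(n,c,u[:2]/u[2])
# grip angle
for c,nr in(("scene",(285,157)),("side",(350,198))):
    print(c,pt(c,D[c][1],*nr))
from scipy.optimize import minimize
for a in np.arange(1,3.01,.25):
    g=world(door(155+55*np.cos(a),-60+55*np.sin(a),6+72,q[3]),q);o=[]
    for c in cal:
        u=cal[c]["mtx"]@(cal[c]["R"]@g+cal[c]["t"]);o+=list(u[:2]/u[2])
    print(a,np.array(o))
for th in(q[3],.3,0): print("pad",world(door(220,100,9,th),q))
print("axis",world(door(155,-60,6,0),q))
np.save("q.npy",q)
E
```

```text
scene [292.31 224.76] 475 [556.44 150.89 269.78]
scene [346.59 157.52] 27 [580.16  -7.9  279.68]
side [316.07 136.48] 407 [559.07 148.16 268.96]
side [294. 204.] 31 [582.19  -9.63 277.43]
[598.55  56.77   0.23   0.79] [[ 1.27 -1.06 -0.83]
 [ 1.06 -1.17 -0.74]
 [-1.36  1.67 -0.01]
 [-0.97  0.56  1.51]]
cornL scene [321.97 301.28]
cornL side [278.42 135.12]
cornR scene [403.13 173.32]
cornR side [247.15 262.35]
scene [671.89  66.   245.74]
side [677.26  58.15 248.15]
1.0 [293.09 149.2  341.82 187.45]
1.25 [287.63 151.3  346.28 187.01]
1.5 [282.96 151.99 350.71 188.26]
1.75 [279.36 151.29 354.84 191.07]
2.0 [277.01 149.29 358.44 195.23]
2.25 [276.01 146.16 361.33 200.46]
2.5 [276.37 142.14 363.37 206.47]
2.75 [278.01 137.47 364.46 212.92]
3.0 [280.82 132.43 364.54 219.46]
pad [557.71 149.82 268.95]
pad [499.91 136.01 179.61]
pad [487.76 133.1  115.  ]
axis [588.18  -7.4  112.  ]
```

The fit is good: residuals are under 2 mm and the corners match. Box yaw is 0.23, the door is at 0.79 rad and the crank is at about 1.9. I'll shut the fingers, rise, and go above the pad.

```bash
python3 -m creep '[0,0,0.04,0, 0,0,0.08,0, 0,0,0.12,0, 0,0,0.15,0, 0.02,-0.03,0.15,-0.12, 0.04,-0.06,0.15,-0.24, 0.06,-0.09,0.15,-0.36, 0.085,-0.12,0.15,-0.48, 0.11,-0.15,0.15,-0.6, 0.13,-0.18,0.15,-0.72]' 0; python3 -m creep '[0.02,-0.03,0,-0.1, 0.04,-0.06,0,-0.18, 0.06,-0.09,0,-0.18, 0.08,-0.12,0,-0.18, 0.1,-0.15,0,-0.18, 0.12,-0.18,0,-0.18, 0.14,-0.21,0,-0.18, 0.155,-0.225,0,-0.18, 0.168,-0.237,0,-0.18, 0.168,-0.237,0,-0.18]'
```

```text
t: 1.73
ee_pos: [391.0, 386.9, 334.1]
orientation: [1.714, 2.632, 0.001]
ft_force: [0.4, 0.4, 0.5]
width: 24.7
grasp_force: 0.0
t: 2.57
ee_pos: [559.7, 149.0, 333.7]
orientation: [1.94, 2.47, -0.0]
ft_force: [-0.5, -0.6, -0.3]
width: 0.9
grasp_force: 0.0
```

```bash
python3 -m creep '[0,0,-0.03,0, 0,0,-0.055,0, 0,0,-0.065,0, -0.013,-0.003,-0.08,0, -0.027,-0.006,-0.096,0, -0.036,-0.008,-0.11,0, -0.0445,-0.01,-0.124,0, -0.051,-0.012,-0.139,0, -0.0575,-0.0135,-0.154,0, -0.062,-0.0145,-0.17,0]'; python3 -m creep '[-0.004,-0.001,-0.016,0, -0.0055,-0.001,-0.027,0, -0.007,-0.0015,-0.038,0, -0.0075,-0.0015,-0.045,0, -0.008,-0.0015,-0.049,0, -0.008,-0.0015,-0.051,0, -0.008,-0.0015,-0.052,0, -0.008,-0.0015,-0.052,0]'
```

```text
t: 3.4
ee_pos: [491.2, 136.7, 163.7]
orientation: [-1.933, -2.47, 0.009]
ft_force: [-16.8, -3.5, 9.7]
width: 0.7
grasp_force: 7.9
t: 4.07
ee_pos: [488.3, 135.7, 112.2]
orientation: [1.936, 2.473, 0.001]
ft_force: [0.6, -0.2, 0.5]
width: 0.4
grasp_force: 0.0
```

Run:
```python
from h import *
o=get_obs();print(o["ee_pos"],o["ft_force"])
im,d=cams.get_image("side");np.save("sided.npy",d);np.save("sidei.npy",im)
cv2.imwrite("pics/side1.png",cv2.resize(im[80:300,200:440,::-1],None,fx=2.5,fy=2.5))
```

```text
[488.30373906 135.66610579 112.20521318] [ 0.62396324 -0.16712691  0.53147054]
```

View pics/side1.png

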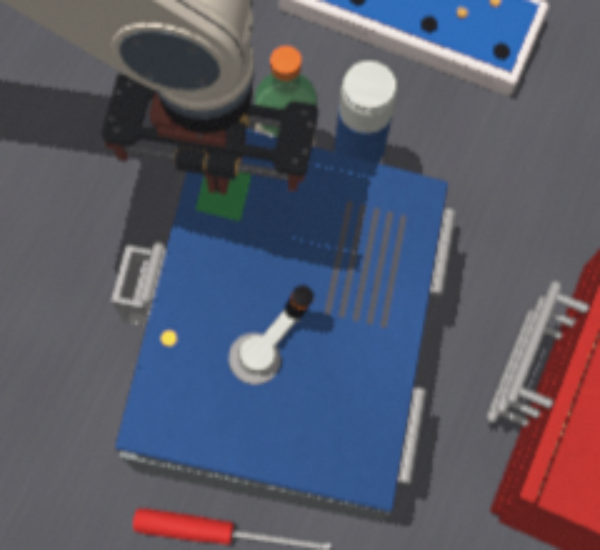

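The door looks shut: pad under the fingers, dot at crop (168,338), handle top at (300,290). I'll check it is seated from depth.

Run:
```python
from fit import *
q=np.load("q.npy");d=np.load("sided.npy");c=cams.get_calibration("side")
def pr(P): u=c["mtx"]@(c["R"]@P+c["t"]);return u[:2]/u[2]
for r,y in((250,-150),(250,-110),(250,-50),(250,30),(150,-150),(60,-100),(60,-150),(40,20)):
    P=world(door(r,y,6,0),q);print(r,y,P,pt("side",d,*pr(P)))
im=np.load("sidei.npy");h=cv2.inRange(cv2.cvtColor(im,cv2.COLOR_RGB2HSV),(15,100,120),(32,255,255))
h[:200]=0;h[230:]=0;h[:,:250]=0;h[:,285:]=0
v,u=np.nonzero(h);print("dot",pt("side",d,u.mean(),v.mean()),"pred",world(door(237,-60,6,0),q))
print("handle",pt("side",d,200+300/2.5,80+288/2.5))
for a in(1.6,1.75,1.9,2.05,2.2):print(a,(pr(world(door(155+55*np.cos(a),-60+55*np.sin(a),78,0),q))-[200,80])*2.5, world(door(155+55*np.cos(a),-60+55*np.sin(a),78,0),q))
```

```text
250 -150 [ 516.7  -117.02  112.  ] [ 524.39 -120.37  147.11]
250 -110 [507.41 -78.12 112.  ] [515.91 -83.29 149.08]
250 -50 [493.46 -19.76 112.  ] [502.78 -27.57 150.04]
250 30 [474.86  58.05 112.  ] [484.78  47.12 149.3 ]
150 -150 [613.96 -93.77 112.  ] [616.29 -96.37 133.31]
60 -100 [689.88 -24.22 112.  ] [690.09 -26.08 121.26]
60 -150 [701.5  -72.85 112.  ] [701.59 -74.16 120.97]
40 20 [681.43  97.14 112.  ] [681.59  95.56 116.7 ]
dot [513.22 -24.98 148.28] pred [508.43 -26.46 112.  ]
handle [612.38  52.53 202.51]
1.6 [261.15 285.07] [576.96  46.44 184.  ]
1.75 [269.85 287.59] [585.13  47.51 184.  ]
1.9 [278.08 291.32] [593.37  47.35 184.  ]
2.05 [285.64 296.19] [601.5   45.96 184.  ]
2.2 [292.37 302.1 ] [609.32  43.37 184.  ]
```

The door is still about 0.15 rad open (its edge is about 37 mm too high), although the TCP is at z = 112. I need a close look at the fingers.

Run:
```python
from fit import *
q=np.load("q.npy");o=get_obs()
im,d=cams.get_image("scene")
c=cams.get_calibration("scene");X=np.array(o["ee_pos"]);
def pr(P): u=c["mtx"]@(c["R"]@P+c["t"]);return u[:2]/u[2]
print(pr(X),pr(X+[0,0,36]),pr(world(door(220,100,9,.15),q)))
A=cv2.resize(im[160:320,220:420,::-1],None,fx=3,fy=3)
w,_=cams.get_image("wrist")
cv2.imwrite("pics/s2.png",A);cv2.imwrite("pics/w2.png",w[:,:,::-1])
```

```text
[323.09 262.13] [323.44 258.96] [322.97 257.39]
```

View pics/s2.png

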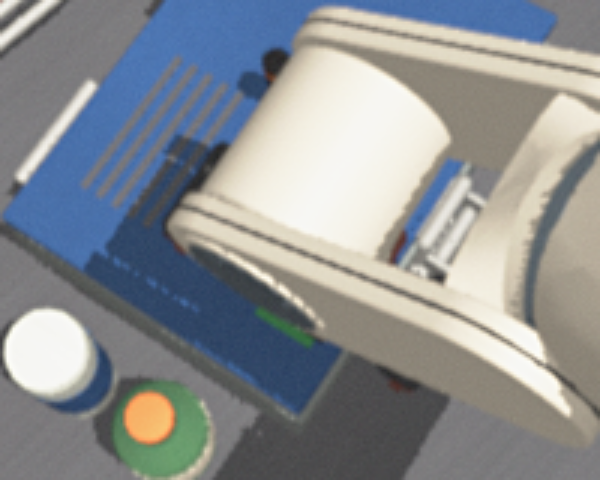

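View pics/w2.png

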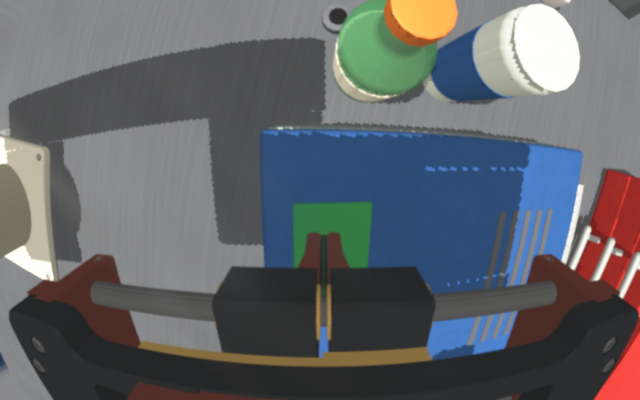

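Run:
```python
from fit import *
q=np.load("q.npy");o=get_obs();print(o["t"],o["ee_pos"],o["ft_force"],o["qpos"])
for cam in("side","scene"):
    im,d=cams.get_image(cam);np.save(cam+"d.npy",d);np.save(cam+"i.npy",im)
    c=cams.get_calibration(cam)
    def pr(P): u=c["mtx"]@(c["R"]@P+c["t"]);return u[:2]/u[2]
    h=cv2.inRange(cv2.cvtColor(im,cv2.COLOR_RGB2HSV),(15,100,120),(32,255,255))
    n,l,s,ce=cv2.connectedComponentsWithStats(h)
    for th in(0,.05,.15):
        p=pr(world(door(237,-60,6,th),q));e=[ (ce[i],s[i,4]) for i in range(1,n) if s[i,4]>8 and np.hypot(*(ce[i]-p))<25]
        print(cam,th,"dot",p,e)
        for y in(150,-150): print("   corner pred",pr(world(door(260,np.sign(y)*170,6,th),q)))
        for r,y in((60,-150),(60,120),(150,150),(200,160)):
            P=world(door(r,y,6,th),q);print("   ",r,y,P,pt(cam,d,*pr(P)))
```

```text
4.2167 [488.39 135.51 112.27] [ 0.21 -0.33 -1.2 ] [ 0.25  0.35  1.94 -0.    0.84  0.01]
side 0 dot [266.6  218.68] [(array([267.  , 214.88]), np.int32(26))]
   corner pred [278.02 132.92]
   corner pred [246.3  261.55]
    60 -150 [701.5  -72.85 112.  ] [701.59 -74.13 120.81]
    60 120 [638.73 189.75 112.  ] [639.58 185.16 122.4 ]
    150 150 [544.22 198.01 112.  ] [574.53 125.19 273.42]
    200 160 [493.27 196.11 112.  ] [532.57 124.17 272.23]
side 0.05 dot [266.26 217.41] [(array([267.  , 214.88]), np.int32(26))]
   corner pred [277.81 130.53]
   corner pred [245.62 260.71]
    60 -150 [701.86 -72.76 114.99] [701.92 -73.63 120.92]
    60 120 [639.1  189.84 114.99] [639.72 186.41 122.73]
    150 150 [544.7  198.12 119.49] [573.71 128.19 273.16]
    200 160 [493.8  196.24 121.99] [531.29 127.43 273.48]
side 0.15 dot [266.32 214.93] [(array([267.  , 214.88]), np.int32(26))]
   corner pred [278.15 125.71]
   corner pred [245.06 259.15]
    60 -150 [703.03 -72.49 120.9 ] [703.02 -72.46 120.7 ]
    60 120 [640.26 190.12 120.9 ] [640.31 189.83 121.53]
    150 150 [546.73 198.61 134.35] [
[... 357 characters left out ...]
 [493.27 196.11 112.  ] [489.52 198.33 142.98]
scene 0.05 dot [370.67 203.24] []
   corner pred [321.92 299.95]
   corner pred [405.06 169.01]
    60 -150 [701.86 -72.76 114.99] [700.01 -70.83 120.28]
    60 120 [639.1  189.84 114.99] [637.28 190.35 121.45]
    150 150 [544.7  198.12 119.49] [541.93 199.21 134.98]
    200 160 [493.8  196.24 121.99] [491.16 197.79 143.5 ]
scene 0.15 dot [370.84 199.12] []
   corner pred [320.78 297.78]
   corner pred [406.12 163.73]
    60 -150 [703.03 -72.49 120.9 ] [702.98 -72.44 121.02]
    60 120 [640.26 190.12 120.9 ] [640.37 190.09 120.5 ]
    150 150 [546.73 198.61 134.35] [546.42 198.73 136.04]
    200 160 [496.33 196.84 141.82] [496.2  196.91 142.83]
```

The door is at 0.15 rad and the closed fingertips have gone through its surface, so I pushed too fast. I'll back out and push again gently with smaller steps.

```bash
python3 -m creep '[0,0,0.01,0, 0,0,0.02,0, 0,0,0.03,0, 0,0,0.04,0, 0,0,0.05,0, 0,0,0.06,0, 0,0,0.07,0, 0,0,0.07,0, 0,0,0.07,0]'
cat > ang.py <<'E'
from fit import *
q=np.load("q.npy")
for cam in("side","scene"):
    im,d=cams.get_image(cam);c=cams.get_calibration(cam)
    def pr(P): u=c["mtx"]@(c["R"]@P+c["t"]);return u[:2]/u[2]
    print(cam)
    for r,y in((200,160),(250,-100),(200,-150),(60,-150),(250,-20),(150,150)):
        e=[(abs(pt(cam,d,*pr(P))[2]-P[2]),th) for th in np.arange(-.02,.9,.01) for P in[world(door(r,y,6,th),q)] if pt(cam,d,*pr(P)) is not None]
        print(r,y,"th %.2f err %.1f"%min(e)[::-1])
E
python3 ang.py
```

```text
t: 5.07
ee_pos: [488.2, 135.5, 182.6]
orientation: [1.936, 2.473, 0.002]
ft_force: [-0.4, 0.1, -0.4]
width: 0.5
grasp_force: 0.0
side
200 160 th 0.15 err 0.8
250 -100 th 0.15 err 0.4
200 -150 th 0.15 err 0.6
60 -150 th 0.15 err 0.1
250 -20 th 0.15 err 0.0
150 150 th 0.15 err 0.0
scene
200 160 th 0.15 err 1.0
250 -100 th 0.73 err 140.9
200 -150 th 0.36 err 183.3
60 -150 th 0.14 err 0.2
250 -20 th 0.15 err 0.4
150 150 th 0.15 err 1.3
```

```bash
python3 -m creep '[0.004,0,-0.015,0, 0.004,0,-0.026,0, 0.004,0,-0.03,0, 0.004,0,-0.033,0, 0.004,0,-0.036,0, 0.004,0,-0.038,0, 0.004,0,-0.04,0, 0.004,0,-0.042,0, 0.004,0,-0.042,0]' 0; python3 ang.py | head -3
```

```text
t: 5.92
ee_pos: [491.8, 135.4, 139.8]
orientation: [-1.937, -2.473, 0.0]
ft_force: [-0.1, 0.0, -0.2]
width: 0.3
grasp_force: 0.0
side
200 160 th 0.08 err 16.2
250 -100 th 0.15 err 0.8
```

View it.

Run:
```python
from fit import *
q=np.load("q.npy");o=get_obs();X=np.array(o["ee_pos"]);print(o["t"],X,o["ft_force"])
im,d=cams.get_image("side");c=cams.get_calibration("side")
def pr(P): u=c["mtx"]@(c["R"]@P+c["t"]);return u[:2]/u[2]
print("tcp px",pr(X),"pad",pr(world(door(220,100,9,.15),q)))
cv2.imwrite("pics/side3.png",cv2.resize(im[110:190,230:340,::-1],None,fx=7,fy=7,interpolation=cv2.INTER_CUBIC))
u,v=pr(X).round().astype(int)
for vv in range(v-6,v+7,2): print(vv,[int(pt("side",d,uu,vv)[2]) if d[vv,uu]>0 else 0 for uu in range(u-12,u+13,2)])
print(ctrl.tcp_to_grasp, [a for a in dir(ctrl) if a[0]!='_'])
```

```text
6.0167 [491.9  135.41 140.01] [1.11 1.23 0.31]
tcp px [288.64 155.21] pad [288.04 154.28]
149 [149, 150, 149, 193, 198, 198, 200, 190, 147, 146, 146, 145, 141]
151 [148, 148, 150, 181, 187, 188, 190, 182, 147, 145, 145, 144, 141]
153 [149, 149, 149, 150, 150, 150, 179, 147, 147, 145, 145, 143, 140]
155 [149, 148, 150, 150, 148, 147, 147, 148, 147, 146, 144, 141, 140]
157 [148, 148, 149, 149, 149, 148, 148, 146, 146, 146, 144, 141, 141]
159 [149, 148, 150, 149, 149, 148, 147, 146, 145, 145, 143, 141, 141]
161 [149, 150, 150, 150, 148, 148, 147, 146, 146, 144, 142, 141, 140]
18.700000000000003 ['Unreachable', 'tcp_to_grasp']
```

View pics/side3.png

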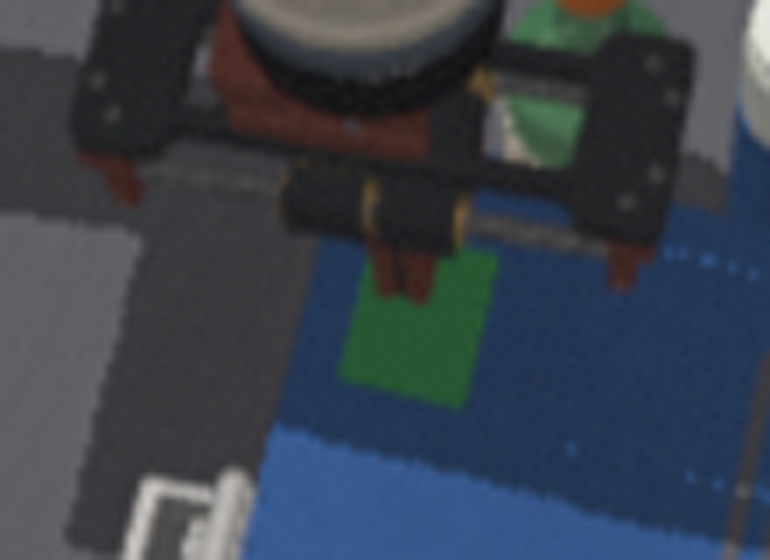

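The picture shows the tips sinking into the pad without any resistance (tips at (400,300), pad top about z = 148, TCP at 140). I'll rise and try again with the fingers a little open, to get two broader contacts.

```bash
python3 -m creep '[0,0,0.02,0, 0,0,0.03,0, 0,0,0.03,0, 0,0,0.03,0, 0,0,0.03,0]' 0.2; python3 -m creep '[0,0,-0.01,0, 0,0,-0.015,0, 0,0,-0.02,0, 0,0,-0.023,0, 0,0,-0.026,0, 0,0,-0.029,0, 0,0,-0.032,0]'; python3 ang.py | sed -n 3,8p
```

```text
t: 6.48
ee_pos: [491.6, 135.4, 169.6]
orientation: [-1.937, -2.473, 0.0]
ft_force: [0.4, -0.0, 0.8]
width: 17.5
grasp_force: 0.0
t: 7.07
ee_pos: [491.9, 135.4, 137.5]
orientation: [-1.937, -2.473, 0.0]
ft_force: [1.0, 0.7, 0.4]
width: 17.9
grasp_force: 0.0
250 -100 th 0.15 err 0.3
200 -150 th 0.15 err 0.1
60 -150 th 0.15 err 0.2
250 -20 th 0.15 err 1.5
150 150 th 0.89 err 87.2
scene
```

Run:
```python
from fit import *
o=get_obs();X=np.array(o["ee_pos"]);print(o["t"],X,o["qpos"],o["joint_torque"],o["ft_force"])
im,d=cams.get_image("side");c=cams.get_calibration("side")
def pr(P): u=c["mtx"]@(c["R"]@P+c["t"]);return u[:2]/u[2]
for z in(0,10,20,36,60):print(z,pr(X+[0,0,z]))
u,v=pr(X).round().astype(int)
for vv in range(v-12,v+5): 
    row=[]
    for uu in range(u-10,u+11,1):
        p=pt("side",d[...,None][...,0],uu,vv); row.append("%3d"%p[2] if p is not None else "  0")
    print(vv," ".join(row))
i=np.array([[pt("side",d,uu,v-6) for uu in range(u-8,u+9,2)]]).round();print(i)
```

```text
7.1667 [491.57 135.35 137.39] [0.25 0.32 1.92 0.   0.9  0.  ] [ -0.01 -43.71 -23.21   0.06  -0.08   0.  ] [ 0.78 -0.17 -0.02]
0 [288.58 155.63]
10 [288.33 153.89]
20 [288.07 152.13]
36 [287.65 149.22]
60 [287.   144.67]
144 219 219 219 216 202 192 153 153 268 273 272 274 274 275 275 275 277 276 277 277 275
145 213 215 215 211 201 191 152 152 264 266 268 269 270 270 272 272 273 275 275 274 270
146 207 208 208 204 201 185 151 150 151 263 263 264 265 265 266 266 269 270 270 270 266
147 200 202 204 201 198 182 152 149 150 150 207 210 259 260 263 263 264 265 265 265 146
148 194 198 199 198 195 179 152 149 148 148 148 206 208 211 212 211 203 185 260 146 144
149 190 191 194 191 189 177 151 148 148 148 148 149 205 206 206 202 181 148 145 143 143
150 150 189 189 188 186 150 148 148 147 148 148 148 195 201 201 192 163 147 144 143 142
151 151 177 182 182 179 149 149 148 149 148 147 147 189 193 192 189 147 146 144 143 142
152 150 151 176 176 153 150 150 149 149 148 147 148 183 187 189 187 146 145 144 143 142
153 149 150 152 152 152 150 150 149 149 148 147 147 180 183 184 179 147 145 144 143 142
154 148 150 150 151 151 150 149 149 149 148 148 148 148 176 178 146 146 145 144 143 141
155 149 150 150 150 150 149 149 148 149 148 147 147 147 146 147 146 145 145 145 144 142
156 149 149 150 150 150 150 150 150 149 148 147 147 147 145 145 145 144 144 144 144 142
157 149 149 150 150 150 149 149 149 149 148 147 148 148 148 147 146 145 144 144 143 142
158 150 150 150 150 150 149 149 148 147 147 147 148 148 148 147 145 145 143 143 142 142
159 150 150 149 149 149 148 148 147 147 147 147 147 147 147 147 145 145 144 143 143 141
160 150 150 150 149 149 148 148 147 147 147 147 147 147 147 147 146 146 145 143 142 141
[[[483. 120. 190.]
  [486. 124. 186.]
  [480. 141. 149.]
  [484. 143. 148.]
  [489. 145. 148.]
  [505. 128. 195.]
  [511. 127. 201.]
  [506. 145. 163.]
  [506. 155. 145.]]]
```

Depth shows the real fingertips about 37 mm above the reported TCP z (tips at 175 when 137.5 is reported). So nothing went through the door: the fingers just stopped short, and door contact at 148 with 112 reported agrees. I'll apply that offset from here on (reported z = true z − 37) and finish the push.

```bash
python3 -m creep '[0,0,-0.01,0, 0,0,-0.018,0, 0,0,-0.024,0, 0,0,-0.03,0, -0.001,0,-0.036,0, -0.002,-0.001,-0.042,0, -0.003,-0.001,-0.047,0, -0.0035,-0.001,-0.051,0, -0.004,-0.0015,-0.055,0, -0.004,-0.0015,-0.057,0]' 0; python3 -m creep '[0,0,-0.003,0, 0,0,-0.006,0, 0,0,-0.006,0, 0,0,-0.006,0]';python3 ang.py | sed -n 3,8p
```

```text
t: 8.05
ee_pos: [488.5, 134.5, 81.0]
orientation: [1.937, 2.473, 0.003]
ft_force: [-0.5, 2.5, 7.1]
width: 0.5
grasp_force: 3.9
t: 8.38
ee_pos: [488.4, 134.4, 76.2]
orientation: [1.937, 2.473, 0.002]
ft_force: [-5.7, 3.0, 18.6]
width: 0.2
grasp_force: 9.3
250 -100 th -0.01 err 1.0
200 -150 th -0.01 err 0.2
60 -150 th -0.01 err 0.2
250 -20 th 0.00 err 1.2
150 150 th 0.43 err 61.8
scene
```

The door is shut (angle ≈ 0, 18 N resisted). I'll rise and find the handle.

```bash
python3 -m creep '[0,0,0.03,0, 0,0,0.07,0, 0,0,0.11,0, 0,0,0.12,0, 0,0,0.12,0]' 0.6
cat > hd.py <<'E'
from fit import *
q=np.load("q.npy");print(get_obs()["ee_pos"])
im,d=cams.get_image("side");c=cams.get_calibration("side")
def pr(P): u=c["mtx"]@(c["R"]@P+c["t"]);return u[:2]/u[2]
# points higher than 160 within 75mm of axis, below 190
ax=world(door(155,-60,6,0),q);u0=pr(ax);S=[]
for v in range(int(u0[1])-40,int(u0[1])+40):
    for u in range(int(u0[0])-40,int(u0[0])+40):
        P=pt("side",d,u,v)
        if P is not None and 170<P[2]<192 and np.hypot(*(P-ax)[:2])<75: S.append([*P,u,v])
S=np.array(S);top=S[S[:,2]>179];m=(S[:,:2].min(0)+S[:,:2].max(0))/2
print(len(S),"top",np.median(top,0),len(top))
for b in boxes_of("side","crank_grip")[:1]:print(b)
dxy=np.median(top,0)[:2]-ax[:2];cb,sb=np.cos(q[2]),np.sin(q[2])
bx,by=cb*dxy[0]+sb*dxy[1],-sb*dxy[0]+cb*dxy[1];print("r",np.hypot(bx,by),"crank",np.arctan2(by,-bx))
E
python3 hd.py
```

```text
t: 8.9
ee_pos: [490.1, 134.4, 197.9]
orientation: [1.934, 2.47, 0.008]
ft_force: [-0.1, 0.3, 0.4]
width: 30.0
grasp_force: 0.0
[490.09 134.35 197.87]Traceback (most recent call last):
  File "hd.py", line 9, in <module>
    P=pt("side",d,u,v)
  File "h.py", line 5, in pt
    c=cams.get_calibration(cam);K=c["mtx"]
ValueError: time passes only in moves, steps and waits
```

```bash
sed -i 's/^def pt/_C={}\ndef cal(n):\n    if n not in _C: _C[n]=cams.get_calibration(n)\n    return _C[n]\ndef pt/; s/c=cams.get_calibration(cam);K/c=cal(cam);K/' h.py; python3 hd.py
```

```text
[488.48 133.98 195.54]
66 top [602.9   43.86 182.79 315.   200.  ] 55
{'centre': [314.8, 208.9], 'score': 0.51}
r 53.33268461748061 crank 2.0850090688823393
```

```bash
python3 -m creep '[0.03,-0.023,0,0, 0.06,-0.046,0,0, 0.09,-0.07,0,0, 0.11,-0.085,0,0, 0.1145,-0.089,0,0, 0.1145,-0.089,0,0, 0.1145,-0.089,-0.02,0, 0.1145,-0.089,-0.03,0, 0.1145,-0.089,-0.03,0]' 0.7
python3 - <<'E'
from h import *
print(get_obs()["ee_pos"],get_obs()["width"])
w,_=cams.get_image("wrist");s,_=cams.get_image("side")
A=cv2.resize(s[150:260,250:370,::-1],None,fx=4,fy=4,interpolation=cv2.INTER_CUBIC)
B=cv2.resize(w[:,120:520,::-1],(320,320));A=cv2.resize(A,(480,440))
o=np.zeros((440,800,3),np.uint8);o[:,:480]=A;o[:320,480:]=B;cv2.imwrite("pics/g4.png",o)
E
```

```text
t: 9.8
ee_pos: [598.7, 45.6, 161.4]
orientation: [-1.933, -2.47, 0.007]
ft_force: [-0.6, 0.2, -0.2]
width: 61.9
grasp_force: 0.0
[598.65962947  45.63722004 161.37662724] 61.8710533976154
```

View pics/g4.png

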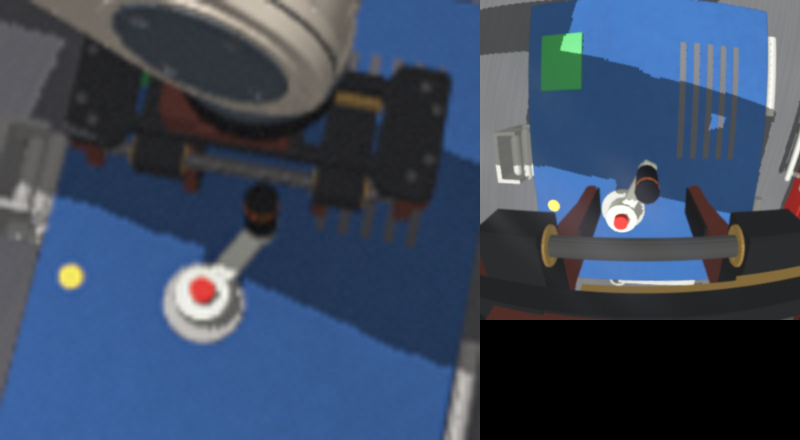

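Seen from the wrist, the handle is centred between the open fingers: handle at (648,180), tips at (598,190) and (690,190). I'll descend and close.

```bash
python3 -m creep '[0,0,-0.015,0, 0,0,-0.03,0, 0,0,-0.045,0, 0,0,-0.056,0, 0,0,-0.06,0, 0,0,-0.06,0, 0,0,-0.06,0]'; python3 -m creep '[0,0,0,0, 0,0,0,0, 0,0,0,0, 0,0,0,0, 0,0,0,0, 0,0,0,0]' 0; python3 hd.py
```

```text
t: 10.48
ee_pos: [602.6, 45.1, 105.4]
orientation: [1.937, 2.473, 0.001]
ft_force: [-0.2, 0.7, 0.9]
width: 61.0
grasp_force: 0.0
t: 10.98
ee_pos: [602.4, 44.9, 105.0]
orientation: [1.937, 2.473, 0.0]
ft_force: [0.4, 0.3, -0.1]
width: 24.7
grasp_force: 0.0
[602.38  44.91 105.01]
21 top [603.63  42.82 184.58 314.5  200.  ] 12
{'centre': [313.9, 207.1], 'score': 0.4}
r 52.541831546172126 crank 2.1037942674759913
```

```bash
python3 -m creep '[0,0,0,0, 0,0,0,0, 0,0,0,0]'
python3 - <<'E'
from fit import *
q=np.load("q.npy");ax=world(door(155,-60,6,0),q)[:2];X=np.array(get_obs()["ee_pos"])[:2];print(ax,X)
def off(a): return (world(np.array([-55*np.cos(a),55*np.sin(a),0]),[0,0,q[2]]))[:2]
d=X-ax;bx=np.cos(q[2])*d[0]+np.sin(q[2])*d[1];by=-np.sin(q[2])*d[0]+np.cos(q[2])*d[1];a0=np.arctan2(by,-bx);print(a0,np.hypot(bx,by))
print("back from a0"); 
for a in [2.0,1.85,1.7,1.55,1.4,1.25,1.1,.95,.8,.65,.5,.35,.2,.1,0,-.05,-.1,-.15,-.2,-.25,-.3]: print(a,((off(a)+ax-X)/1000).round(4), ((off(a)-off(.65))/1000).round(4))
E
```

```text
t: 11.33
ee_pos: [602.5, 44.9, 104.9]
orientation: [1.937, 2.473, 0.0]
ft_force: [0.4, -0.6, 1.5]
width: 19.6
grasp_force: 30.0
[588.18  -7.4 ] [602.45  44.93]
2.071668094604445 54.24763896025973
back from a0
2.0 [-0.  0.] [0.06 0.03]
1.85 [-0.01  0.  ] [0.05 0.03]
1.7 [-0.02  0.  ] [0.04 0.03]
1.55 [-0.03  0.  ] [0.04 0.03]
1.4 [-0.04 -0.  ] [0.03 0.03]
1.25 [-0.04 -0.01] [0.02 0.02]
1.1 [-0.05 -0.01] [0.01 0.02]
0.95 [-0.06 -0.02] [0.01 0.01]
0.8 [-0.06 -0.02] [0.   0.01]
0.65 [-0.06 -0.03] [0. 0.]
0.5 [-0.07 -0.04] [-0.   -0.01]
0.35 [-0.07 -0.05] [-0.   -0.02]
0.2 [-0.07 -0.05] [-0.   -0.02]
0.1 [-0.07 -0.06] [-0.   -0.03]
0 [-0.07 -0.07] [-0.   -0.04]
-0.05 [-0.07 -0.07] [-0.   -0.04]
-0.1 [-0.07 -0.07] [-0.   -0.04]
-0.15 [-0.07 -0.07] [-0.   -0.04]
-0.2 [-0.06 -0.08] [ 0.   -0.05]
-0.25 [-0.06 -0.08] [ 0.   -0.05]
-0.3 [-0.06 -0.08] [ 0.   -0.05]
```

Gripped (30 N, width 19.6). Next I print the table in mm.

```bash
cat > tab.py <<'E'
import sys
from fit import *
q=np.load("q.npy");ax=world(door(155,-60,6,0),q)[:2];X=np.array(get_obs()["ee_pos"])[:2]
def off(a): return (world(np.array([-55*np.cos(a),55*np.sin(a),0]),[0,0,q[2]]))[:2]
d=X-ax;bx=np.cos(q[2])*d[0]+np.sin(q[2])*d[1];by=-np.sin(q[2])*d[0]+np.cos(q[2])*d[1];print("now",np.arctan2(by,-bx),np.hypot(bx,by),X)
for s in sys.argv[1:]:
    A=[float(x) for x in s.split(",")]
    print("seg from",A[0]," ".join("%.2f:(%.1f,%.1f)"%(a,*(off(a)-off(A[0]))) for a in A[1:]))
E
python3 tab.py 2.07,1.9,1.75,1.6,1.45,1.3,1.15,1,.85,.7,.55 .55,.4,.3,.2,.1,0,-.05,-.1,-.15,-.2
```

```text
now 2.071668094604445 54.24763896025973 [602.45  44.93]
seg from 2.07 1.90:(-9.2,1.7) 1.75:(-17.4,1.8) 1.60:(-25.6,0.8) 1.45:(-33.5,-1.5) 1.30:(-41.0,-5.0) 1.15:(-47.9,-9.5) 1.00:(-54.0,-15.0) 0.85:(-59.3,-21.3) 0.70:(-63.5,-28.4) 0.55:(-66.7,-36.0)
seg from 0.55 0.40:(-2.0,-8.0) 0.30:(-2.6,-13.5) 0.20:(-2.7,-19.0) 0.10:(-2.2,-24.4) 0.00:(-1.2,-29.8) -0.05:(-0.5,-32.5) -0.10:(0.3,-35.1) -0.15:(1.3,-37.7) -0.20:(2.4,-40.2)
```

```bash
python3 -m creep '[-0.009,0.002,0,0, -0.0174,0.002,0,0, -0.0256,0.001,0,0, -0.0335,-0.0015,0,0, -0.041,-0.005,0,0, -0.048,-0.0095,0,0, -0.054,-0.015,0,0, -0.0593,-0.0213,0,0, -0.0635,-0.0284,0,0, -0.0667,-0.036,0,0]'; python3 -m creep '[0,0,0,0, -0.001,-0.004,0,0, -0.002,-0.008,0,0, -0.0026,-0.0135,0,0, -0.0027,-0.019,0,0, -0.0022,-0.0244,0,0, -0.0012,-0.03,0,0, 0.0003,-0.035,0,0, 0.0003,-0.035,0,0]'
cat > bolt.py <<'E'
from fit import *
q=np.load("q.npy");print(get_obs()["ee_pos"],get_obs()["ft_force"])
for cam in("side","scene"):
    im,d=cams.get_image(cam);c=cal(cam)
    def pr(P): u=c["mtx"]@(c["R"]@P+c["t"]);return u[:2]/u[2]
    H=cv2.cvtColor(im,cv2.COLOR_RGB2HSV);m=cv2.inRange(H,(0,150,100),(8,255,255))|cv2.inRange(H,(172,150,100),(180,255,255))
    p0=pr(world(door(155,-60,6+30,0),q));Z=[]
    for v,u in np.argwhere(m):
        if np.hypot(u-p0[0],v-p0[1])<12: Z.append([*pt(cam,d,u,v),u,v])
    if Z:
        Z=np.array(Z);print(cam,len(Z),"head",np.median(Z,0),"bolt≈",(112+41-np.median(Z[:,2])),"pred px@37,31,25",[pr(world(door(155,-60,6+h,0),q)).round(1) for h in(37,31,25)])
    else: print(cam,"hidden")
E
python3 bolt.py; python3 tab.py
```

```text
t: 12.17
ee_pos: [536.7, 8.7, 105.1]
orientation: [1.935, 2.471, 0.004]
ft_force: [10.7, -1.1, -8.3]
width: 19.2
grasp_force: 30.0
t: 12.92
ee_pos: [536.9, -25.9, 105.0]
orientation: [1.937, 2.471, 0.004]
ft_force: [7.6, 1.1, -4.1]
width: 19.5
grasp_force: 30.0
[536.9  -25.93 105.03] [ 7.65  1.14 -4.06]
side hidden
scene 25 head [587.15  -5.17 142.29 339.   182.  ] bolt≈ 10.711304443780108 pred px@37,31,25 [array([339.5, 179.8]), array([339.3, 180.8]), array([339.2, 181.8])]
now -0.11008667619392545 54.51905362398001 [536.87 -25.82]
```

The bolt head is at z ≈ 142 (bolt ≈ 10.7 mm), so it has dropped. Next is one full turn forward.

```bash
python3 tab.py -.1,.05,.2,.35,.5,.65,.8,.95,1.1,1.25,1.4 1.4,1.55,1.7,1.85,2,2.15,2.3,2.45,2.6,2.75,2.9 2.9,3.05,3.2,3.35,3.5,3.65,3.8,3.95,4.1,4.25,4.4 4.4,4.55,4.7,4.85,5,5.15,5.3,5.45,5.6,5.75,5.9 5.9,6,6.1,6.2,6.28
```

```text
now -0.11008667619392545 54.51905362398001 [536.87 -25.82]
seg from -0.1 0.05:(-2.1,8.0) 0.20:(-3.0,16.2) 0.35:(-2.7,24.4) 0.50:(-1.1,32.5) 0.65:(1.6,40.3) 0.80:(5.5,47.5) 0.95:(10.4,54.1) 1.10:(16.3,59.9) 1.25:(22.9,64.8) 1.40:(30.3,68.6)
seg from 1.4 1.55:(7.8,2.7) 1.70:(15.9,4.2) 1.85:(24.1,4.4) 2.00:(32.3,3.4) 2.15:(40.3,1.2) 2.30:(47.8,-2.1) 2.45:(54.7,-6.6) 2.60:(60.9,-12.0) 2.75:(66.3,-18.3) 2.90:(70.6,-25.3)
seg from 2.9 3.05:(3.2,-7.6) 3.20:(5.3,-15.6) 3.35:(6.1,-23.8) 3.50:(5.7,-32.0) 3.65:(4.1,-40.1) 3.80:(1.3,-47.8) 3.95:(-2.7,-55.1) 4.10:(-7.7,-61.6) 4.25:(-13.6,-67.4) 4.40:(-20.3,-72.2)
seg from 4.4 4.55:(-7.3,-3.7) 4.70:(-15.2,-6.4) 4.85:(-23.3,-7.8) 5.00:(-31.5,-7.9) 5.15:(-39.7,-6.9) 5.30:(-47.6,-4.6) 5.45:(-55.1,-1.2) 5.60:(-62.0,3.3) 5.75:(-68.2,8.8) 5.90:(-73.4,15.1)
seg from 5.9 6.00:(-3.0,4.6) 6.10:(-5.4,9.5) 6.20:(-7.4,14.7) 6.28:(-8.6,18.9)
```

```bash
python3 -m creep '[-0.0021,0.008,0,0, -0.003,0.0162,0,0, -0.0027,0.0244,0,0, -0.0011,0.0325,0,0, 0.0016,0.0403,0,0, 0.0055,0.0475,0,0, 0.0104,0.0541,0,0, 0.0163,0.0599,0,0, 0.0229,0.0648,0,0, 0.0303,0.0686,0,0]' && python3 -m creep '[0.0078,0.0027,0,0, 0.0159,0.0042,0,0, 0.0241,0.0044,0,0, 0.0323,0.0034,0,0, 0.0403,0.0012,0,0, 0.0478,-0.0021,0,0, 0.0547,-0.0066,0,0, 0.0609,-0.012,0,0, 0.0663,-0.0183,0,0, 0.0706,-0.0253,0,0]'; python3 tab.py; python3 bolt.py
```

```text
t: 13.85
ee_pos: [565.6, 41.7, 104.9]
orientation: [1.936, 2.473, -0.002]
ft_force: [1.5, -8.4, -0.3]
width: 19.3
grasp_force: 30.0
t: 14.68
ee_pos: [637.9, 16.9, 104.9]
orientation: [1.937, 2.473, 0.002]
ft_force: [-0.7, 2.4, 1.5]
width: 19.8
grasp_force: 30.0
now 2.920679845322954 55.3522577605165 [637.89  16.95]
[637.89  16.95 104.92] [-0.69  2.4   1.5 ]
side 18 head [590.07  -7.88 138.31 300.   222.5 ] bolt≈ 14.688857091452235 pred px@37,31,25 [array([299.4, 221. ]), array([299.5, 221.6]), array([299.6, 222.3])]
scene hidden
```

```bash
python3 -m creep '[0.0032,-0.0076,0,0, 0.0053,-0.0156,0,0, 0.0061,-0.0238,0,0, 0.0057,-0.032,0,0, 0.0041,-0.0401,0,0, 0.0013,-0.0478,0,0, -0.0027,-0.0551,0,0, -0.0077,-0.0616,0,0, -0.0136,-0.0674,0,0, -0.0203,-0.0722,0,0]' && python3 -m creep '[-0.0073,-0.0037,0,0, -0.0152,-0.0064,0,0, -0.0233,-0.0078,0,0, -0.0315,-0.0079,0,0, -0.0397,-0.0069,0,0, -0.0476,-0.0046,0,0, -0.0551,-0.0012,0,0, -0.062,0.0033,0,0, -0.0682,0.0088,0,0, -0.0734,0.0151,0,0]' && python3 -m creep '[-0.003,0.0046,0,0, -0.0054,0.0095,0,0, -0.0074,0.0147,0,0, -0.0086,0.0189,0,0, -0.0086,0.0189,0,0, -0.0086,0.0189,0,0, -0.0086,0.0189,0,0, -0.0086,0.0189,0,0]'; python3 tab.py; python3 bolt.py
python3 - <<'E'
from h import *
s,_=cams.get_image("side");w,_=cams.get_image("wrist")
o=np.zeros((440,800,3),np.uint8);o[:,:480]=cv2.resize(s[150:260,250:370,::-1],(480,440));o[:320,480:]=cv2.resize(w[:,120:520,::-1],(320,320));cv2.imwrite("pics/g5.png",o)
E
python3 ang.py|head -7
```

```text
t: 15.62
ee_pos: [616.1, -56.2, 105.0]
orientation: [1.937, 2.473, -0.001]
ft_force: [3.4, -1.4, 0.6]
width: 19.6
grasp_force: 30.0
t: 16.45
ee_pos: [543.2, -38.9, 104.9]
orientation: [1.936, 2.473, 0.002]
ft_force: [7.4, 2.4, -1.3]
width: 19.7
grasp_force: 30.0
t: 17.12
ee_pos: [535.1, -19.8, 104.9]
orientation: [1.936, 2.473, 0.003]
ft_force: [5.4, 2.6, -1.6]
width: 19.3
grasp_force: 30.0
now 0.0049517297671564575 54.461947534345875 [535.15 -19.8 ]
[535.15 -19.8  104.91] [ 5.35  2.58 -1.6 ]
side hidden
scene hidden
side
200 160 th 0.01 err 0.5
250 -100 th 0.00 err 0.2
200 -150 th -0.01 err 0.9
60 -150 th -0.01 err 0.5
250 -20 th 0.72 err 85.8
150 150 th -0.01 err 0.4
```

View pics/g5.png

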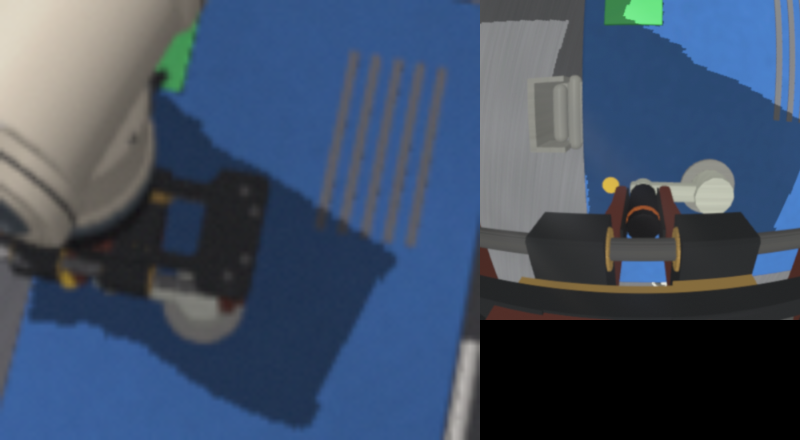

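The wrist view shows the handle gripped at (643,215) with its arm along the dot line. The red head no longer shows, so it is level with the hub, and the door is shut. Handing in.

```bash
python3 -m creep '[0,0,0,0, 0,0,0,0, 0,0,0,0]'; python3 -c "
from workcell import ticket;print(ticket.close_job())"
```

```text
t: 17.67
ee_pos: [535.2, -19.8, 104.9]
orientation: [1.936, 2.473, 0.003]
ft_force: [6.3, 3.5, -1.3]
width: 19.7
grasp_force: 30.0
the job is handed in; nothing more can be done
None
```

I handed the job in at 17.7 s, with no verdict returned: the door measures shut, the bolt dropped near the dot (about 10.7 mm by depth), and the crank is one full turn forward, still gripped at 30 N. The final 16 mm bolt depth is inferred from the red head no longer showing, not measured.

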